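# Park the rolling pin in the pastry board's groove

## Robot

A 7-joint arm with a two-finger parallel gripper is mounted at the origin on a cart in front of the work surface, level with it; the furniture and walls round the work are solid. World frame = base frame: x ahead of the robot, y to its left, z up, the work surface at z = 0. Lengths are in m, angles in rad, forces in N, time in s.
With the tool pointing down it reaches from about 0.425 to 0.825 m from the base axis. Payload 3.6 kg.
Tool frame: the origin (TCP) lies between the finger pads; the fingertips stand 25 mm ahead of it and the grasp point (between the pads) lies 6 mm ahead of it; z points along the fingers, y is the line along which they close (so a half turn about z gives the same grasp; the last joint's range is limited). The gripper opens to 93 mm and grips with 3 to 60 N. Pads are 15 mm wide; open, the fingers measure 128 mm over their backs; the gripper's body (75 mm by 188 mm) begins 65 mm behind the grasp point.
Start: joints at [1.159, 0.615, -0.013, 1.423, 0.008, 1.103, -0.04], TCP at [0.245, -0.602, 0.244] pointing down, gripper open.
Joint ranges: [-3.12, 3.12], [-0.3, 2.06], [-1.34, 1.32], [0.26, 2.42], [-1.36, 4.5], [0.01, 1.98], [-2.84, 2.84]. Speed limits (rad/s): [2.79, 2.79, 3.14, 3.14, 3.14, 3.14, 3.14].

## Interface

Orientations are given as a rotation vector (axis times angle).
In Python, from plant import bot gives the robot as it stands.
- The arm moves only by the tool arm_command, never from a script. Its argument "moves" is a list that holds one entry, the list of rows, each a list of 7 numbers: the gripper command: -1 is fully open, 1 is shut, values between are in proportion, then the shift along the tool's x, y, z scaled (see below), then the turn, a rotation vector about the tool's x, y, z scaled (see below). A call has 1 to 20 rows; each row is the pose to reach, as a shift and turn from the pose commanded when the call began, along the tool's axes at that moment; what a row does not reach only later rows make up. The controller multiplies each number of a shift by 10 cm and each number of a turn by 90 degrees. A row lasts 1/10 s, in which the tool goes at most 50 mm and 8.59 degrees, less where a joint would pass 70% of its speed; a pose out of reach is approached as far as the arm can. A call with a number of a shift or a turn outside -1 to 1 is refused whole. A call with a gripper value outside its range is refused whole. The fingers move at their own pace and stop on an object; the grip force is fixed at half the most. Time passes only in rows, so rows that repeat a pose let the fingers close. It gives the time, the measured TCP pose, the force, the opening and the grip force at its end, in the units of the state.
- bot.observe(): the state, without advancing time (a new reading comes with each control period).
- bot.read_camera(name): name is "side" or "top" or "wrist"; returns the picture (480x640x3 uint8, blue, green, red); there is no depth.
- bot.camera_params(name): a dict with "fx", "fy", "cx", "cy" (pixels), "camera_from_world" (4x4, takes a point from world to camera coordinates). Camera axes: x right, y down, z forward; pixel columns grow to the right and rows downward; lengths in m; the calibration is good to about 2 mm. A picture is of the moment at which its call begins: read the wrist's pose just before it. camera_params takes no time and is no camera call; for the wrist camera it gives the pose at the moment of the call.
- bot.job_done(): hands the job in; it is judged then, once.
The state is a dict: "clock": time; "joint_pos": joint angles; "qd": joint speeds; "effort": joint torques, N m; "eef_pos": TCP position; "orientation": TCP orientation; "wrist_force": force on the tool from outside, world axes, zero at the start; "moment": the same for the moment, N m; "gripper_width": opening from 0.0 (shut) to 1.0 (fully open); "finger_force": force on a finger pad.
Only numpy, scipy, OpenCV 4.12 (cv2) and the standard library are available. Lean on these libraries where they do the work, as an engineer would, in place of code of your own. Each camera call takes 0.05 s, during which the arm holds its last target. There are 200 camera calls.

## Task

With light pushes of the fingertips, gripping and lifting nothing, slide the steel flour shaker that stands on the pastry board straight back until it stands behind the ruler line along the board's back edge, out of the rolling pin's way. Then push the top of the steel rolling pin sideways with your fingertips, so that it rolls along the board until it drops into the dark groove and lies settled and square in it over its whole length, without running into the shaker. Keep the shaker standing on the board and leave the mug, the drinking glass and the clip jar beside the board alone.

Things in the scene. Friction and masses are not known exactly. Their poses are not given: they have to be found in the camera images.
- pastry_board: Fixed light wooden board, 270 (x, away from robot) x 330 (y, left) x 18 mm, yaw within 0.15 rad; origin: centre of its underside. A dark square-edged groove, 20 wide, 6 mm deep, runs the whole depth of the board parallel to x, centred at y = +120 mm. A thin dark ruler line runs parallel to y at x = +85 mm, ticks behind it; the strip from it to the back edge is 50 mm wide.
- rolling_pin: Straight polished steel cylinder, 36 mm diameter, 160 mm long, black ends, about 0.3 kg, friction about 0.35, rolls easily; lies on the right of the board, within 0.08 rad of parallel to the groove. Origin on its axis, half way along; x along the axis. The axis is 36 mm above the board's underside on the flat, 33 mm when sunk in the groove.
- flour_shaker: Small upright steel flour shaker, round, 37 mm across and 64 mm tall, about 0.09 kg; it stands loose on the board between the rolling pin and the groove. Origin at the centre of its underside, z up.
- cream_mug: Bystander: small cream mug, 63 mm across, 88 mm with its handle, 51 mm tall, on the worktop to the right of the board in front of the hob; origin at the centre of its underside. Leave it alone.
- glass_tumbler: Bystander: clear drinking glass, 70 mm across and 87 mm tall, on the worktop to the right of the mug; origin at the centre of its underside. Leave it alone.
- clip_jar: Bystander: small glass clip jar with an orange seal, 85 x 69 mm and 76 mm tall, on the worktop to the left of the board in front of the sink; origin at the centre of its underside. Leave it alone.
Mind the look-alikes: they are no part of the job. What is shaped like the flour_shaker but green or turquoise is not meant.

How it is judged:
By the outcome, as a careful person would: the job done as asked, in the order asked, and still so for the second after the job is handed in, with the robot touching nothing.
It also fails if it takes over 61 s, if anything falls off the work surface, if the arm or the gripper's body presses on something with over 40 N, if the wrist force passes 120 N, or if a joint passes its speed limit or range.

## Working session

There is one attempt and no reset: what is moved stays moved. The work goes in short steps, Python scripts to look and compute and a tool call to move; the robot and the scene stay as the last step left them, time stands still between calls to the robot, and variables do not carry over. Pictures are saved under pics/ and viewed, at most 10 in all, crops included, and the job is handed in when it is done.

Besides the shell and the picture viewer there is one more tool, called after "Request:" in YAML: its name, and indented under it one key for each argument. arm_command: Moves the arm, as the interface text tells. Its arguments: {"type":"object","properties":{"moves":{"type":"array","items":{"type":"array","items":{"type":"array","items":{"type":"number","minimum":-1,"maximum":1}}}}},"required":["moves"]}

```bash
mkdir -p pics; python3 - <<'E'
from plant import bot
import cv2
s=bot.observe();print(s)
for n in("top","side"):
    cv2.imwrite(f"pics/{n}0.png",bot.read_camera(n));print(bot.camera_params(n))
E
```

```text
{'clock': 0.0, 'joint_pos': array([ 1.1584848 ,  0.61589537, -0.01260571,  1.42488112,  0.00812494,
        1.10341921, -0.04042354]), 'qd': array([ 1.84240680e-04,  4.33316302e-05,  4.01799948e-04, -3.03567249e-04,
       -4.65920992e-04,  8.53214944e-04,  7.11384898e-04]), 'effort': array([-6.04134293e-04, -4.58933258e+01,  2.08930783e-01, -1.65742600e+01,
       -6.10752474e-02,  2.03362241e-02,  2.47980379e-04]), 'eef_pos': array([ 0.24432542, -0.60154592,  0.24250252]), 'orientation': array([-3.08086096e+00, -6.01871883e-01,  8.68432994e-04]), 'wrist_force': array([-0.06680066,  0.18546021,  0.60293724]), 'moment': array([-0.01950761,  0.07352045,  0.04102312]), 'finger_force': 0.0, 'gripper_width': 0.9986362525713918}
{'fx': 484.510944910555, 'fy': 484.510944910555, 'cx': 311.05267468784655, 'cy': 245.73065991183526, 'camera_from_world': array([[ 0.02633175, -0.99962323, -0.00774836, -0.14177177],
       [-0.98379027, -0.02453777, -0.17763616,  0.46123504],
       [ 0.17737911,  0.01230023, -0.98406573,  1.4385272 ],
       [ 0.        ,  0.        ,  0.        ,  1.        ]])}
{'fx': 581.5039595758443, 'fy': 581.5039595758443, 'cx': 326.2240492476037, 'cy': 254.04864220472723, 'camera_from_world': array([[ 0.99877892, -0.04533011,  0.01964286, -0.50390261],
       [-0.00319301, -0.45600378, -0.88997211, -0.01237766],
       [ 0.04929975,  0.88882267, -0.4555917 ,  1.5522128 ],
       [ 0.        ,  0.        ,  0.        ,  1.        ]])}
```

View pics/top0.png

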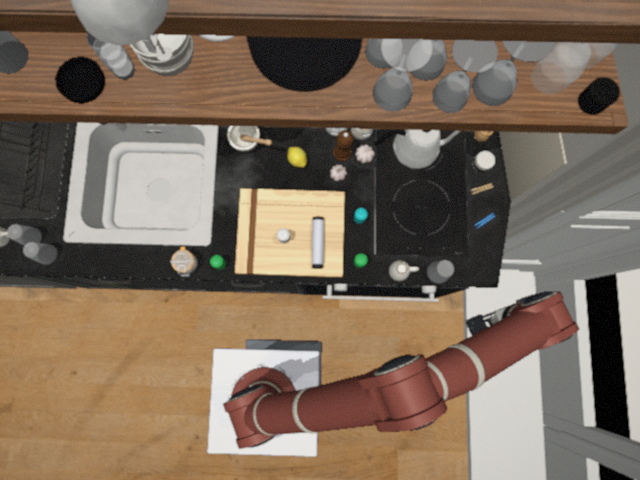

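View pics/side0.png

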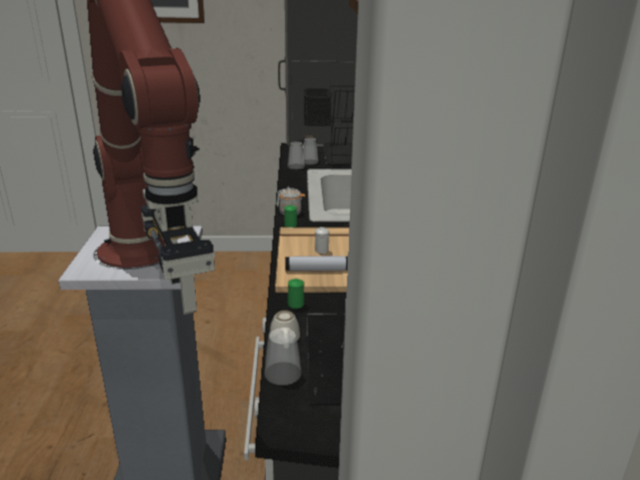

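The top view shows the board with corners near (240,189), (345,191), (343,276) and (236,274). The shaker is at about (284,236) and the pin runs from (318,218) to (317,268). Green and turquoise look-alikes stand beside the board at (218,261), (361,260) and (361,215). I'll enlarge this area.

```bash
python3 - <<'E'
import cv2
i=cv2.imread("pics/top0.png")[180:285,225:365]
cv2.imwrite("pics/crop0.png",cv2.resize(i,None,fx=5.6,fy=5.6,interpolation=cv2.INTER_CUBIC))
E
```

```text
(no output)
```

View pics/crop0.png

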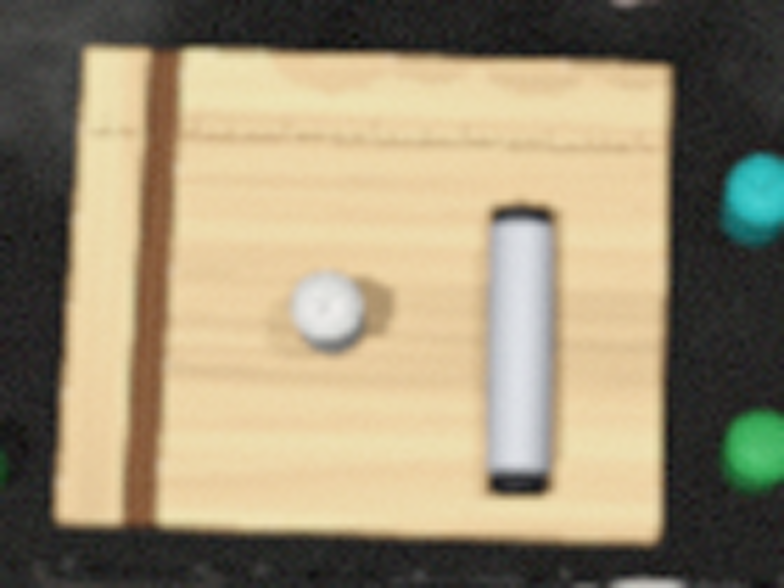

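The crop reads as follows:
- Board top corners: (83,45), (673,64), (660,545), (53,524).
- Groove: on the left at x≈150.
- Ruler line: y≈130–148.
- Shaker top centre: (327,308).
- Pin ends: (522,208) and (519,491).

```bash
cat > h.py <<'E'
import numpy as np, cv2
from plant import bot
from scipy.spatial.transform import Rotation as R
def ray(uv,z,p):
    T=p["camera_from_world"]; r=T[:3,:3]; c=-r.T@T[:3,3]
    d=r.T@np.array([(uv[0]-p["cx"])/p["fx"],(uv[1]-p["cy"])/p["fy"],1])
    return (c+d*(z-c[2])/d[2])
def to(pos,yaw,s=None):
    "row numbers to TCP pos with tool y along world direction yaw+90deg, pointing down"
    s=s or bot.observe(); r=R.from_rotvec(s["orientation"])
    best=None
    for k in (0,np.pi):
        t=R.from_euler("z",yaw+k)*R.from_rotvec([np.pi,0,0])
        v=(r.inv()*t).as_rotvec()
        if best is None or np.linalg.norm(v)<np.linalg.norm(best): best=v
    sh=r.inv().apply(np.array(pos)-s["eef_pos"])
    return np.round(sh/0.1,3),np.round(best/(np.pi/2),3)
E
python3 - <<'E'
from h import *
p=bot.camera_params("top")
f=lambda u,v,z:ray((225+(u+.5)/5.6-.5,180+(v+.5)/5.6-.5),z,p)
BL,BR,FR,FL=[f(*q,.018) for q in((83,45),(673,64),(660,545),(53,524))]
ex=(BL+BR-FL-FR);ex/=np.linalg.norm(ex);ey=(BL+FL-BR-FR);ey/=np.linalg.norm(ey)
print(np.linalg.norm(BL-BR),np.linalg.norm(FL-FR),np.linalg.norm(BL-FL),np.linalg.norm(BR-FR))
c=(BL+BR+FL+FR)/4;y1=np.arctan2(ex[1],ex[0]);y2=np.arctan2(-ey[0],ey[1]);print("board",c,y1,y2)
yw=(y1+y2)/2;ax=np.array([np.cos(yw),np.sin(yw)]);ay=np.array([-ax[1],ax[0]])
for n,q in dict(shaker=f(327,308,.082),pinback=f(522,208,.036),pinfront=f(519,491,.036),groove_b=f(164,48,.018),groove_f=f(140,525,.018),ruler=f(430,139,.018)).items():
    d=(q-c)[:2];print(n,q.round(4),"board",(d@ax).round(4),(d@ay).round(4))
print(bot.camera_params("wrist"))
E
```

```text
0.3342181488758175 0.3330391634675798 0.27316829857795283 0.2731404881186275
board [ 0.51230274 -0.0631622   0.018     ] -0.00988679876160804 -0.009363891561439856
shaker [ 0.4889 -0.0459  0.082 ] board -0.0235 0.017
pinback [ 0.5573 -0.1483  0.036 ] board 0.0458 -0.0847
pinfront [ 0.3996 -0.1505  0.036 ] board -0.1119 -0.0884
groove_b [0.6498 0.0566 0.018 ] board 0.1363 0.1211
groove_f [0.3779 0.0569 0.018 ] board -0.1355 0.1188
ruler [ 0.6003 -0.0957  0.018 ] board 0.0883 -0.0316
{'fx': 361.6770134263746, 'fy': 361.6770134263746, 'cx': 324.5482595866644, 'cy': 241.86343513962578, 'camera_from_world': array([[ 0.37652635, -0.92640435, -0.00169688, -0.64901826],
       [-0.89658654, -0.36486701,  0.25100724, -0.02957433],
       [-0.23315333, -0.09298944, -0.96798372,  0.39047003],
       [ 0.        ,  0.        ,  0.        ,  1.        ]])}
```

```bash
python3 - <<'E'
from h import *
print(to((.441,-.046,.16),-.0096))
E
```

```text
(array([ 3.913, -4.406,  0.836]), array([-0.001,  0.   ,  0.252]))
```

Request:
arm_command:
  moves:
    - [[0.527, 0.78, -0.88, 0, 0, 0, 0], [0.527, 0.78, -0.88, 0, 0, 0, 0], [0.527, 0.78, -0.88, 0, 0, 0, 0]]

```text
clock: 0.4
eef_pos: [0.2865, -0.4857, 0.2431]
orientation: [-3.077, -0.611, -0.003]
wrist_force: [-0.1, -0.4, 0.2]
gripper_width: 0.793
finger_force: 0.0
```

Request:
arm_command:
  moves:
    - [[0.527, 0.78, -0.88, 0, 0, 0, 0], [0.527, 0.78, -0.88, 0, 0, 0, 0], [0.527, 0.78, -0.88, 0, 0, 0, 0]]

```text
clock: 0.7
eef_pos: [0.3249, -0.3747, 0.2434]
orientation: [-3.077, -0.613, -0.002]
wrist_force: [0.6, -0.8, -0.6]
gripper_width: 0.537
finger_force: 0.0
```

Request:
arm_command:
  moves:
    - [[0.527, 0.78, -0.88, 0, 0, 0, 0], [0.527, 0.78, -0.88, 0, 0, 0, 0], [0.527, 0.78, -0.88, 0, 0, 0, 0]]

```text
clock: 1.0
eef_pos: [0.3634, -0.2641, 0.2435]
orientation: [-3.078, -0.613, -0.001]
wrist_force: [0.4, -0.3, -0.5]
gripper_width: 0.277
finger_force: 0.0
```

Request:
arm_command:
  moves:
    - [[0.527, 0.78, -0.88, 0, 0, 0, 0], [0.527, 0.78, -0.88, 0, 0, 0, 0], [0.527, 0.78, -0.88, 0, 0, 0, 0.25], [0.527, 0.78, -0.88, 0, 0, 0, 0.25], [0.527, 0.78, -0.88, 0, 0, 0, 0.25], [0.527, 0.78, -0.88, 0, 0, 0, 0.25]]

```text
clock: 1.6
eef_pos: [0.401, -0.1583, 0.2435]
orientation: [-3.141, 0.009, 0.001]
wrist_force: [0.6, -0.9, -0.7]
gripper_width: 0.237
finger_force: 0.0
```

```bash
python3 - <<'E'
from h import *
print(bot.observe());print(to((.441,-.046,.16),-.0096))
cv2.imwrite("pics/w1.png",bot.read_camera("wrist"))
E
```

```text
{'clock': 1.6, 'joint_pos': array([ 0.34805262,  0.28114209, -0.02941671,  2.01566633,  0.01107854,
        0.84567164, -1.264267  ]), 'qd': array([ 0.02246786,  0.00092376, -0.01203189, -0.00331189,  0.00564542,
       -0.00013368,  0.06403773]), 'effort': array([ -0.29919497, -28.11617017,   0.05866868, -14.00322407,
        -0.05005739,  -0.07391977,  -0.32169345]), 'eef_pos': array([ 0.40100767, -0.15826806,  0.24345356]), 'orientation': array([-3.14147180e+00,  9.27838143e-03,  1.17080082e-03]), 'wrist_force': array([ 0.60730001, -0.94114568, -0.65423583]), 'moment': array([0.04610401, 0.00695242, 0.04774339]), 'finger_force': 0.0, 'gripper_width': 0.23731409779920531}
(array([ 0.394, -1.125,  0.834]), array([-0.   ,  0.   ,  0.002]))
```

View pics/w1.png

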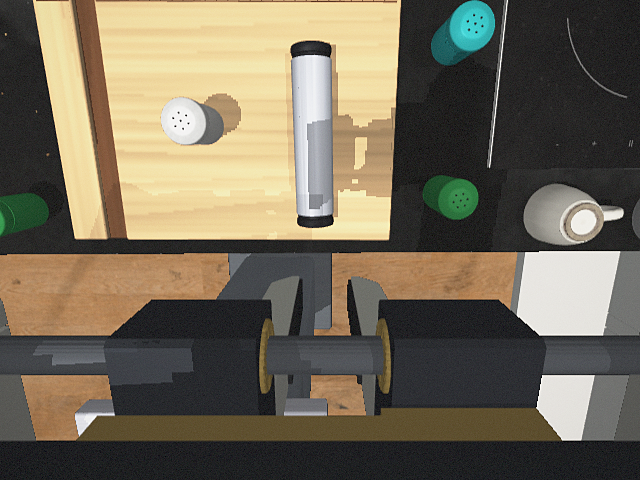

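The wrist view shows the shaker top at about (184,120) and the pin axis from about (311,47) to (315,221). The board's front corners are at (75,239) and (389,241), and the groove's front end at (117,239).

```bash
python3 - <<'E'
from h import *
p=bot.camera_params("wrist")
for n,u,v,z in(("sh",184,120,.082),("FL",75,239,.018),("FR",389,241,.018),("pinb",311,47,.045),("pinf",315,223,.045),("groove",116,239,.018)):
    print(n,ray((u,v),z,p).round(4))
E
```

```text
sh [ 0.4926 -0.047   0.082 ]
FL [0.3795 0.1026 0.018 ]
FR [ 0.3759 -0.226   0.018 ]
pinb [ 0.5539 -0.1476  0.045 ]
pinf [ 0.401  -0.1494  0.045 ]
groove [0.3793 0.0597 0.018 ]
```

Request:
arm_command:
  moves:
    - [[0.527, 0.2, -0.5, 0.4, 0, 0, 0], [0.527, 0.39, -1.0, 0.8, 0, 0, 0], [0.527, 0.39, -1.0, 0.8, 0, 0, 0], [0.527, 0.39, -1.0, 0.8, 0, 0, 0]]

```text
clock: 2.05
eef_pos: [0.4405, -0.0547, 0.1613]
orientation: [-3.139, -0.004, 0.007]
wrist_force: [-0.2, 0.7, -0.1]
gripper_width: 0.233
finger_force: 0.0
```

Request:
arm_command:
  moves:
    - [[0.527, 0, -0.08, 0.4, 0, 0, 0], [0.527, 0, -0.08, 0.7, 0, 0, 0], [0.527, 0, -0.08, 0.9, 0, 0, 0], [0.527, 0, -0.08, 1.0, 0, 0, 0], [0.527, 0, -0.08, 1.0, 0, 0, 0]]

```text
clock: 2.55
eef_pos: [0.4404, -0.0518, 0.0631]
orientation: [3.141, -0.012, -0.003]
wrist_force: [-0.6, -0.4, -0.8]
gripper_width: 0.237
finger_force: 0.0
```

```bash
python3 - <<'E'
from h import *
s=bot.observe();print(s["eef_pos"],s["wrist_force"],to((.46,-.0465,.055),-.0096))
cv2.imwrite("pics/w2.png",bot.read_camera("wrist"))
E
```

```text
[ 0.44044786 -0.05178209  0.06308872] [-0.6179092  -0.42388234 -0.82795556] (array([ 0.195, -0.054,  0.081]), array([0.   , 0.001, 0.001]))
```

View pics/w2.png

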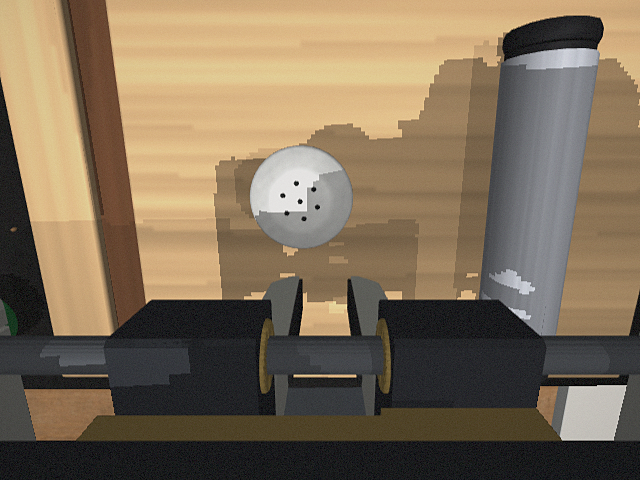

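The shaker top is at (301,197), slightly left of the gripper centre at column 325. I'll shift left about 8 mm and push forward slowly.

Request:
arm_command:
  moves:
    - [[0.527, 0, -0.04, 0.04, 0, 0, 0], [0.527, 0, -0.08, 0.08, 0, 0, 0], [0.527, 0, -0.08, 0.08, 0, 0, 0], [0.527, 0.05, -0.08, 0.08, 0, 0, 0], [0.527, 0.1, -0.08, 0.08, 0, 0, 0], [0.527, 0.14, -0.08, 0.08, 0, 0, 0], [0.527, 0.18, -0.08, 0.08, 0, 0, 0], [0.527, 0.22, -0.08, 0.08, 0, 0, 0], [0.527, 0.25, -0.08, 0.08, 0, 0, 0], [0.527, 0.28, -0.08, 0.08, 0, 0, 0], [0.527, 0.32, -0.08, 0.08, 0, 0, 0], [0.527, 0.36, -0.08, 0.08, 0, 0, 0], [0.527, 0.4, -0.08, 0.08, 0, 0, 0], [0.527, 0.44, -0.08, 0.08, 0, 0, 0], [0.527, 0.48, -0.08, 0.08, 0, 0, 0], [0.527, 0.52, -0.08, 0.08, 0, 0, 0], [0.527, 0.56, -0.08, 0.08, 0, 0, 0], [0.527, 0.6, -0.08, 0.08, 0, 0, 0], [0.527, 0.62, -0.08, 0.08, 0, 0, 0], [0.527, 0.62, -0.08, 0.08, 0, 0, 0]]

```text
clock: 4.6
eef_pos: [0.5035, -0.0433, 0.0557]
orientation: [-3.142, 0.011, -0.001]
wrist_force: [-0.7, 0.2, -0.1]
gripper_width: 0.236
finger_force: 0.1
```

```bash
python3 - <<'E'
from h import *
s=bot.observe();print(s["eef_pos"],s["wrist_force"],s["orientation"])
cv2.imwrite("pics/w3.png",bot.read_camera("wrist"))
E
```

```text
[ 0.50351607 -0.04334903  0.05567371] [-0.72660366  0.2381157  -0.06997609] [-3.14152449e+00  1.07328364e-02 -1.18982085e-03]
```

View pics/w3.png

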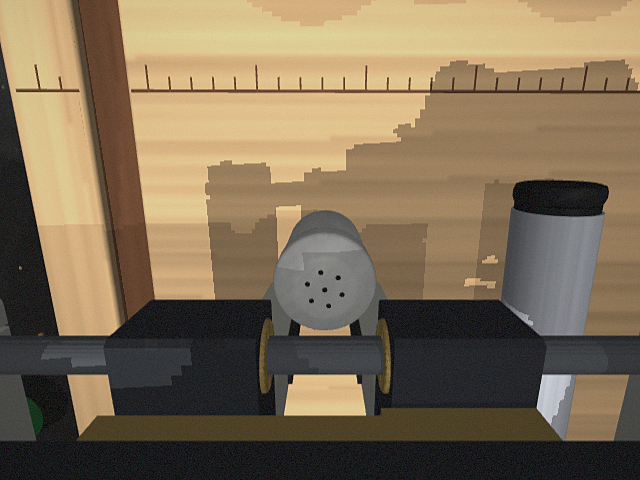

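The shaker is cradled between the fingertips: its top centre is at (325,281) and the back of its base at row ~211. The ruler line is at row 91.

```bash
python3 - <<'E'
from h import *
p=bot.camera_params("wrist")
for n,u,v,z in(("shtop",325,281,.082),("baseback",325,211,.018),("ruler",325,91,.018),("rulerL",30,90,.018),("rulerR",620,92,.018)):
    print(n,ray((u,v),z,p).round(4))
E
```

```text
shtop [ 0.5292 -0.0436  0.082 ]
baseback [ 0.5423 -0.0438  0.018 ]
ruler [ 0.5984 -0.0442  0.018 ]
rulerL [0.5997 0.0921 0.018 ]
rulerR [ 0.5971 -0.1807  0.018 ]
```

Request:
arm_command:
  moves:
    - [[0.527, 0.04, 0, 0, 0, 0, 0], [0.527, 0.1, 0, 0, 0, 0, 0], [0.527, 0.15, 0, 0, 0, 0, 0], [0.527, 0.2, 0, 0, 0, 0, 0], [0.527, 0.25, 0, 0, 0, 0, 0], [0.527, 0.3, 0, 0, 0, 0, 0], [0.527, 0.35, 0, 0, 0, 0, 0], [0.527, 0.4, 0, 0, 0, 0, 0], [0.527, 0.45, 0.01, 0, 0, 0, 0], [0.527, 0.5, 0.01, 0, 0, 0, 0], [0.527, 0.55, 0.01, 0, 0, 0, 0], [0.527, 0.6, 0.01, 0, 0, 0, 0], [0.527, 0.65, 0.01, 0, 0, 0, 0], [0.527, 0.7, 0.01, 0, 0, 0, 0], [0.527, 0.75, 0.01, 0, 0, 0, 0], [0.527, 0.8, 0.01, 0, 0, 0, 0], [0.527, 0.85, 0.01, 0, 0, 0, 0], [0.527, 0.9, 0.01, 0, 0, 0, 0], [0.527, 0.94, 0.01, 0, 0, 0, 0], [0.527, 0.94, 0.01, 0, 0, 0, 0]]

```text
clock: 6.65
eef_pos: [0.5979, -0.0449, 0.0557]
orientation: [-3.141, 0.011, -0.002]
wrist_force: [-0.4, -0.4, 0.1]
gripper_width: 0.237
finger_force: 0.1
```

```bash
python3 - <<'E'
from h import *
s=bot.observe();print(s["eef_pos"],s["wrist_force"],s["orientation"])
cv2.imwrite("pics/w4.png",bot.read_camera("wrist"))
cv2.imwrite("pics/t4.png",bot.read_camera("top"))
E
```

```text
[ 0.59785854 -0.0449221   0.05568441] [-0.4117033  -0.35693834  0.08608251] [-3.14147236e+00  1.06456628e-02 -1.93377113e-03]
```

View pics/w4.png

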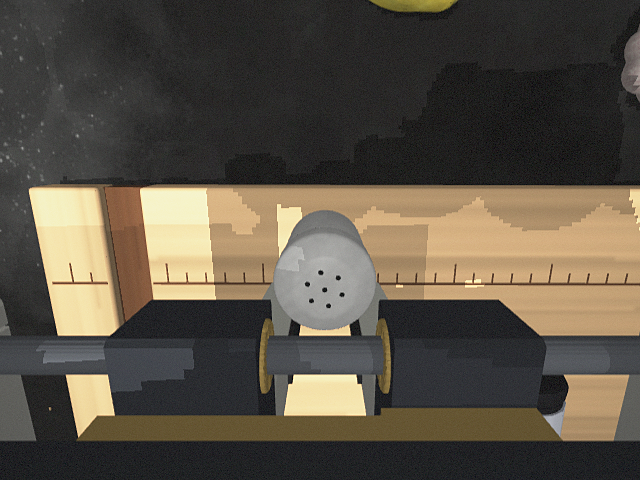

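The base's back edge is at row 211, the board's back edge at row ~187 and the ruler line at row 284. The shaker needs to go a little further.

```bash
python3 - <<'E'
from h import *
p=bot.camera_params("wrist")
for n,u,v,z in(("shtop",325,281,.082),("baseback",325,211,.018),("ruler",325,284,.018),("edge",325,187,.018)):
    print(n,ray((u,v),z,p).round(4))
E
```

```text
shtop [ 0.6231 -0.0453  0.082 ]
baseback [ 0.6362 -0.0455  0.018 ]
ruler [ 0.5973 -0.0452  0.018 ]
edge [ 0.6482 -0.0455  0.018 ]
```

Request:
arm_command:
  moves:
    - [[0.527, 0.02, 0, 0, 0, 0, 0], [0.527, 0.04, 0, 0, 0, 0, 0], [0.527, 0.04, 0, 0, 0, 0, 0], [0.527, 0.02, 0, 0, 0, 0, 0], [0.527, -0.05, 0, 0, 0, 0, 0], [0.527, -0.2, 0, 0, 0, 0, 0], [0.527, -0.5, 0, 0, 0, 0, 0], [0.527, -0.6, 0, -0.4, 0, 0, 0], [0.527, -0.7, 0, -0.8, 0, 0, 0], [0.527, -0.8, 0, -1.0, 0, 0, 0], [0.527, -0.8, 0, -1.0, 0, 0, 0]]

```text
clock: 7.85
eef_pos: [0.5173, -0.0446, 0.1588]
orientation: [3.141, -0.011, 0.009]
wrist_force: [0.2, -0.1, 0.5]
gripper_width: 0.234
finger_force: 0.0
```

```bash
python3 - <<'E'
from h import *
s=bot.observe();print(s["eef_pos"],s["wrist_force"],s["orientation"],s["joint_pos"])
cv2.imwrite("pics/w5.png",bot.read_camera("wrist"))
cv2.imwrite("pics/t5.png",bot.read_camera("top"))
E
```

```text
[ 0.51725999 -0.04464169  0.15875865] [ 0.23993929 -0.07175098  0.48037957] [ 3.14117236 -0.01130415  0.00874879] [ 0.07646386  0.51952986 -0.04791106  1.90612765  0.03676222  0.71118268
 -1.57084976]
```

View pics/w5.png

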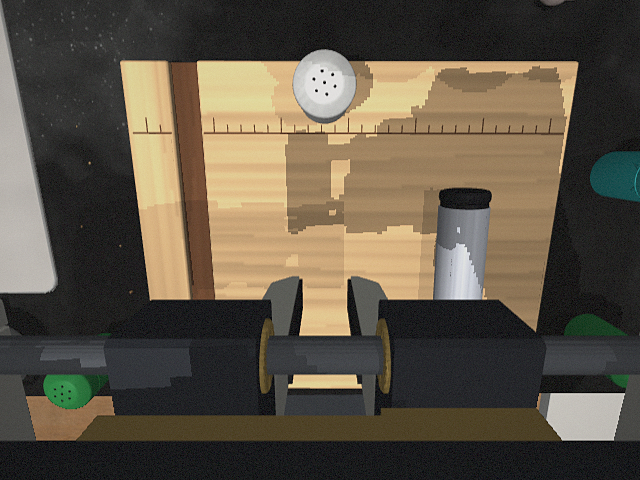

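The shaker stands centred in the strip, with its base front at row ~123 and the ruler at row 132, so it is about 6 mm behind the line. Next I turn the gripper 90° and go to the right of the pin.

Request:
arm_command:
  moves:
    - [[-0.7, -0.2, 0.4, 0, 0, 0, -0.09], [-0.7, -0.39, 0.8, 0, 0, 0, -0.18], [-0.7, -0.39, 1.0, 0, 0, 0, -0.27], [-0.7, -0.39, 1.0, 0, 0, 0, -0.36], [-0.7, -0.39, 1.0, 0, 0, 0, -0.45], [-0.7, -0.39, 1.0, 0, 0, 0, -0.54], [-0.7, -0.39, 1.0, 0, 0, 0, -0.63], [-0.7, -0.39, 1.0, 0, 0, 0, -0.72], [-0.7, -0.39, 1.0, 0, 0, 0, -0.81], [-0.7, -0.39, 1.0, 0, 0, 0, -0.9], [-0.7, -0.39, 1.0, 0, 0, 0, -1.0], [-0.7, -0.39, 1.0, 0, 0, 0, -1.0], [-0.7, -0.39, 1.0, 0, 0, 0, -1.0]]

```text
clock: 9.25
eef_pos: [0.4769, -0.1441, 0.1546]
orientation: [-2.231, -2.209, 0.0]
wrist_force: [-0.5, -0.3, 0.3]
gripper_width: 0.849
finger_force: 0.0
```

```bash
python3 - <<'E'
from h import *
s=bot.observe();print(s["eef_pos"],s["gripper_width"],s["orientation"],s["joint_pos"]);print(to((.478,-.203,.13),np.pi/2-.0096))
cv2.imwrite("pics/w6.png",bot.read_camera("wrist"))
E
```

```text
[ 0.47690562 -0.1440809   0.15455913] 0.8494169256405159 [-2.23089743e+00 -2.20868942e+00  2.92168710e-04] [ 0.5951599   0.54734798 -0.50931783  1.9505881   0.38332467  0.74138228
 -0.1494282 ]
(array([-0.589,  0.017,  0.245]), array([-0.001, -0.001, -0.   ]))
```

View pics/w6.png

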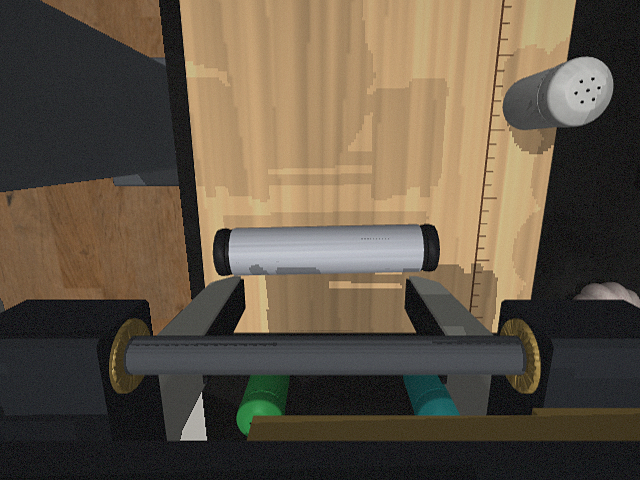

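The wrist view shows the pin from (215,252) to (438,248), centred on and parallel to the gripper. The shaker is clear at the upper right. I'll move right of the pin and descend until the fingertips are just above axis height.

Request:
arm_command:
  moves:
    - [[-0.7, -0.3, 0, 0, 0, 0, 0], [-0.7, -0.6, 0, 0, 0, 0, 0], [-0.7, -0.6, 0, 0, 0, 0, 0], [-0.7, -0.6, 0, 0.4, 0, 0, 0], [-0.7, -0.6, 0, 0.7, 0, 0, 0], [-0.7, -0.6, 0, 0.87, 0, 0, 0], [-0.7, -0.6, 0, 0.87, 0, 0, 0], [-0.7, -0.6, 0, 0.87, 0, 0, 0]]

```text
clock: 10.1
eef_pos: [0.4773, -0.2034, 0.0689]
orientation: [-2.229, -2.214, -0.001]
wrist_force: [0.5, 0.9, 0.7]
gripper_width: 0.847
finger_force: 0.0
```

```bash
python3 - <<'E'
from h import *
s=bot.observe();print(s["eef_pos"],s["gripper_width"],s["orientation"],s["wrist_force"]);print(to((.478,-.104,.065),np.pi/2-.0096))
E
```

```text
[ 0.47726236 -0.20337466  0.06885473] 0.8474167495981709 [-2.22854098e+00 -2.21385839e+00 -6.30322255e-04] [0.45188545 0.85803293 0.69668131]
(array([0.994, 0.001, 0.039]), array([ 0.   , -0.   ,  0.002]))
```

Request:
arm_command:
  moves:
    - [[-0.7, 0.08, 0, 0.04, 0, 0, 0], [-0.7, 0.16, 0, 0.04, 0, 0, 0], [-0.7, 0.2, 0, 0.04, 0, 0, 0], [-0.7, 0.23, 0, 0.04, 0, 0, 0], [-0.7, 0.25, 0, 0.04, 0, 0, 0], [-0.7, 0.27, 0, 0.04, 0, 0, 0], [-0.7, 0.29, 0, 0.04, 0, 0, 0], [-0.7, 0.31, 0, 0.04, 0, 0, 0], [-0.7, 0.33, 0, 0.04, 0, 0, 0], [-0.7, 0.35, 0, 0.04, 0, 0, 0], [-0.7, 0.38, 0, 0.04, 0, 0, 0], [-0.7, 0.41, 0, 0.04, 0, 0, 0], [-0.7, 0.44, 0, 0.04, 0, 0, 0], [-0.7, 0.47, 0, 0.04, 0, 0, 0], [-0.7, 0.5, 0, 0.04, 0, 0, 0], [-0.7, 0.53, 0, 0.04, 0, 0, 0], [-0.7, 0.56, 0, 0.04, 0, 0, 0], [-0.7, 0.6, 0, 0.04, 0, 0, 0], [-0.7, 0.64, 0, 0.04, 0, 0, 0], [-0.7, 0.68, 0, 0.04, 0, 0, 0]]

```text
clock: 12.1
eef_pos: [0.4774, -0.1357, 0.0647]
orientation: [-2.229, -2.214, -0.0]
wrist_force: [-0.2, -0.1, 1.0]
gripper_width: 0.85
finger_force: 0.1
```

```bash
python3 - <<'E'
from h import *
s=bot.observe();print(s["eef_pos"],s["orientation"],s["wrist_force"])
i=bot.read_camera("top");p=bot.camera_params("top")
cv2.imwrite("pics/t7.png",i)
p=bot.camera_params("wrist");w=bot.read_camera("wrist");cv2.imwrite("pics/w7.png",w)
g=cv2.cvtColor(w,cv2.COLOR_BGR2HSV)
for u in(260,290,325,360,390):  # steel: low saturation rows
    r=np.where((g[100:300,u,1]<60)&(g[100:300,u,2]>60))[0]+100
    print(u,r.min() if len(r) else None,r.max() if len(r) else None,len(r), ray((u,r.min()),.045,p).round(4) if len(r) else"")
E
```

```text
[ 0.47735016 -0.13571912  0.06466785] [-2.22887087e+00 -2.21380922e+00 -2.07885527e-04] [-0.22793295 -0.06685422  1.01203671]
260 200 273 74 [ 0.4491 -0.0878  0.045 ]
290 199 273 75 [ 0.4625 -0.0874  0.045 ]
325 198 272 75 [ 0.4782 -0.0871  0.045 ]
360 198 271 74 [ 0.4939 -0.0871  0.045 ]
390 197 271 75 [ 0.5072 -0.0868  0.045 ]
```

The push works: the pin rolls evenly ahead of the fingertips. I'll continue.

Request:
arm_command:
  moves:
    - [[-0.7, 0.04, 0, 0, 0, 0, 0], [-0.7, 0.08, 0, 0, 0, 0, 0], [-0.7, 0.12, 0, 0, 0, 0, 0], [-0.7, 0.16, 0, 0, 0, 0, 0], [-0.7, 0.2, 0, 0, 0, 0, 0], [-0.7, 0.24, 0, 0, 0, 0, 0], [-0.7, 0.28, 0, 0, 0, 0, 0], [-0.7, 0.32, 0, 0, 0, 0, 0], [-0.7, 0.36, 0, 0, 0, 0, 0], [-0.7, 0.4, 0, 0, 0, 0, 0], [-0.7, 0.44, 0, 0, 0, 0, 0], [-0.7, 0.48, 0, 0, 0, 0, 0], [-0.7, 0.52, 0, 0, 0, 0, 0], [-0.7, 0.56, 0, 0, 0, 0, 0], [-0.7, 0.6, 0, 0, 0, 0, 0], [-0.7, 0.64, 0, 0, 0, 0, 0], [-0.7, 0.68, 0, 0, 0, 0, 0], [-0.7, 0.72, 0, 0, 0, 0, 0], [-0.7, 0.76, 0, 0, 0, 0, 0], [-0.7, 0.8, 0, 0, 0, 0, 0]]

```text
clock: 14.2
eef_pos: [0.4779, -0.0558, 0.0647]
orientation: [-2.229, -2.214, -0.0]
wrist_force: [1.2, 0.0, -0.0]
gripper_width: 0.85
finger_force: 0.2
```

```bash
cat >> h.py <<'E'
def pin():
    s=bot.observe();print(s["clock"],s["eef_pos"],s["wrist_force"])
    p=bot.camera_params("wrist");w=bot.read_camera("wrist")
    g=cv2.cvtColor(w,cv2.COLOR_BGR2HSV);P=[]
    for u in(260,290,325,360,390):
        r=np.where((g[60:300,u,1]<60)&(g[60:300,u,2]>60))[0]+60
        if len(r): q=ray((u,r.min()),.045,p);P.append(q);print(u,r.min(),r.max(),q.round(4))
    P=np.array(P)
    if len(P)>1: print("slope",np.polyfit(P[:,0],P[:,1],1)[0])
    return w
E
python3 -c "from h import *;pin()"
```

```text
14.2 [ 0.47790493 -0.05580612  0.06467151] [ 1.15721632  0.01325906 -0.03885875]
260 202 275 [ 0.4496 -0.0097  0.045 ]
290 201 274 [ 0.463  -0.0094  0.045 ]
325 201 274 [ 0.4787 -0.0095  0.045 ]
360 200 273 [ 0.4944 -0.0091  0.045 ]
390 200 272 [ 0.5078 -0.0092  0.045 ]
slope 0.008534990859661648
```

Request:
arm_command:
  moves:
    - [[-0.7, 0.04, 0, 0, 0, 0, 0], [-0.7, 0.08, 0, 0, 0, 0, 0], [-0.7, 0.12, 0, 0, 0, 0, 0], [-0.7, 0.16, 0, 0, 0, 0, 0], [-0.7, 0.2, 0, 0, 0, 0, 0], [-0.7, 0.24, 0, 0, 0, 0, 0], [-0.7, 0.28, 0, 0, 0, 0, 0], [-0.7, 0.32, 0, 0, 0, 0, 0], [-0.7, 0.36, 0, 0, 0, 0, 0], [-0.7, 0.4, 0, 0, 0, 0, 0], [-0.7, 0.44, 0, 0, 0, 0, 0], [-0.7, 0.48, 0, 0, 0, 0, 0], [-0.7, 0.52, 0, 0, 0, 0, 0], [-0.7, 0.56, 0, 0, 0, 0, 0], [-0.7, 0.6, 0, 0, 0, 0, 0], [-0.7, 0.64, 0, 0, 0, 0, 0], [-0.7, 0.68, 0, 0, 0, 0, 0], [-0.7, 0.72, 0, 0, 0, 0, 0], [-0.7, 0.72, 0, 0, 0, 0, 0], [-0.7, 0.72, 0, 0, 0, 0, 0]]

```text
clock: 16.25
eef_pos: [0.4784, 0.016, 0.0647]
orientation: [-2.229, -2.214, -0.0]
wrist_force: [-0.1, -1.1, -0.6]
gripper_width: 0.849
finger_force: 0.0
```

Request:
arm_command:
  moves:
    - [[-0.7, 0, 0, 0, 0, 0, 0], [-0.7, 0, 0, 0, 0, 0, 0], [-0.7, 0, 0, 0, 0, 0, 0]]

```text
clock: 16.55
eef_pos: [0.4784, 0.0156, 0.0647]
orientation: [-2.229, -2.213, 0.0]
wrist_force: [0.5, -0.2, -1.0]
gripper_width: 0.85
finger_force: 0.0
```

```bash
python3 -c "from h import *;pin()"
```

```text
16.55 [0.47839957 0.01564969 0.06465573] [ 0.54815426 -0.15674702 -1.02866112]
260 168 242 [0.4509 0.0767 0.045 ]
290 168 242 [0.464  0.0766 0.045 ]
325 168 242 [0.4793 0.0765 0.045 ]
360 168 242 [0.4946 0.0764 0.045 ]
390 168 242 [0.5078 0.0763 0.045 ]
slope -0.007043189836159409
```

The pin has run ahead into the groove: its slope now equals the board's yaw. I'll back off, rise and check.

Request:
arm_command:
  moves:
    - [[-0.7, -0.2, 0, 0, 0, 0, 0], [-0.7, -0.5, 0, 0, 0, 0, 0], [-0.7, -0.7, 0, -0.3, 0, 0, 0], [-0.7, -0.9, 0, -0.7, 0, 0, 0], [-0.7, -1.0, 0, -1.0, 0, 0, 0], [-0.7, -1.0, 0, -1.0, 0, 0, 0], [-0.7, -1.0, 0, -1.0, 0, 0, 0]]

```text
clock: 17.3
eef_pos: [0.4776, -0.0845, 0.1649]
orientation: [2.23, 2.212, 0.001]
wrist_force: [0.0, -0.7, -0.8]
gripper_width: 0.854
finger_force: 0.0
```

```bash
python3 - <<'E'
from h import *
w=pin();t=bot.read_camera("top")
c=cv2.resize(t[175:290,215:375],(640,460),interpolation=cv2.INTER_CUBIC)
cv2.imwrite("pics/fin.png",np.hstack([cv2.resize(w,(400,300)),cv2.resize(c,(400,300))]))
E
```

```text
17.3 [ 0.47762053 -0.08449381  0.1649316 ] [ 0.02859804 -0.6646274  -0.79241636]
260 60 64 [0.4363 0.0414 0.045 ]
290 60 65 [0.4562 0.0413 0.045 ]
325 60 63 [0.4793 0.0411 0.045 ]
360 60 65 [0.5024 0.0409 0.045 ]
390 60 65 [0.5223 0.0408 0.045 ]
slope -0.007503946799413491
```

View pics/fin.png

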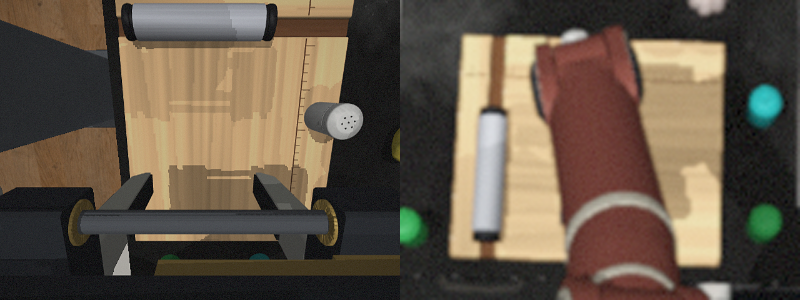

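The pin lies square in the groove over its whole length. The groove's dark ends show at both ends of the pin, at about (498,70) and (487,250) in the right half. The shaker stands behind the ruler line at (335,120) in the left half, and the robot is clear of everything.

```bash
python3 -c "
from plant import bot
print(bot.job_done())"
```

```text
the job is handed in; nothing more can be done
None
```

The job is handed in after about 17 s of robot time: in the last pictures the shaker stands about 6 mm behind the ruler line, the rolling pin lies settled and square in the groove, and the mug, glass and jar were left alone.

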